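# Hold the spring clip open astride the job card

### The arm

A 6-joint arm with a two-finger parallel gripper is mounted at the origin on the work surface. World frame = base frame: x ahead of the robot, y to its left, z up, the work surface at z = 0. Lengths are in mm, angles in degrees, forces in N, time in s.
With the tool pointing down it reaches from about 350 to 775 mm from the base axis. Payload 5.5 kg.
Tool frame: the origin (TCP) lies at the very end of the fingers, on their centre line; the grasp point (between the pads) lies ctrl.pinch_z behind it (ctrl.pinch_z is the distance from the TCP to the grasp point, in mm); z points along the fingers, y is the direction in which the jaws open and shut (so a half turn about z gives the same grasp; the last joint's range is limited). The gripper opens to 85 mm and grips with 20 to 120 N. Pads are 22 mm wide; open, the fingers measure 114 mm over their backs; the gripper's body (76 mm by 85 mm) begins 54 mm behind the grasp point. The pads swing forward as they close: fully open they stand 13 mm farther back than shut.
Start: joints at [-71.368, 17.945, 2.641, 74.691, 0, 82.002], TCP at [257.743, -514.043, 231.323] pointing down, gripper open.
Joint ranges: [-158.12, 158.12], [-49.38, 96.58], [-58.88, 72.47], [-126.05, 133.96], [-84.25, 85.87], [-180, 180]. Speed limits (degrees/s): [147.25, 147.25, 180, 180, 180, 180].

### API

Orientations are given as a 3x3 rotation matrix whose columns are the frame's x, y, z axes.
In Python, from station import ctrl gives the robot as it stands.
- The arm moves only by the shell command python3 -m creep 'ROWS'. ROWS is JSON, a list of rows, each an object of numbers: "hand": the finger opening in mm, from 0 to 85.4; "dx", "dy", "dz": the shift along the world's x, y, z in mm; "twist": the turn about the world's z in rad. In form: [{"hand": .., "dx": .., "dy": .., "dz": .., "twist": ..}, ...]. A call has 1 to 20 rows; each row is the pose to reach, as a shift and turn from the pose measured when the call began; what a row does not reach only later rows make up. A row lasts 1/12 s, in which the tool goes at most 41.7 mm and 7.16 degrees, less where a joint would pass 70% of its speed; a pose out of reach is approached as far as the arm can. A call with a gripper value outside its range is refused whole. The fingers move at their own pace and stop on an object; the grip force is fixed at half the most. Time passes only in rows, so rows that repeat a pose let the fingers close. It gives the time, the measured TCP pose, the force and the opening at its end, in the units of the state.
- ctrl.read_state(): the state, without advancing time (a new reading comes with each control period).
- ctrl.snapshot(name): name is "scene" or "top"; returns a dict with "color" (480x640x3 uint8, red, green, blue), "fx", "fy", "cx", "cy" (pixels), "k1" (the pictures are not rectified: a ray, as slopes to the right and down, at radius r is drawn at 1 + k1 r^2 times it, then the intrinsics apply), "R" (3x3) and "t" (3): a world point X has camera coordinates R X + t. Camera axes: x right, y down, z forward; pixel columns grow to the right and rows downward; lengths in mm; the calibration is good to about 2 mm. A picture is of the moment at which its call begins. There is no depth.
- ctrl.job_done(): hands the job in, once; it reports no verdict.
The state is a dict: "clock": time; "joints": joint angles; "joint_velocities": joint speeds; "joint_efforts": joint torques, N m; "position": TCP position; "ee_rot": TCP orientation; "wrist_force": force on the tool from outside, world axes, zero at the start; "moment": the same for the moment, N m; "finger_gap": finger opening in mm.
Only numpy, scipy, OpenCV 4.12 (cv2) and the standard library are available. Lean on these libraries where they do the work, as an engineer would, in place of code of your own. Each camera call takes 0.05 s, during which the arm holds its last target.

### The job

Pinch the two handles of the large spring clip together so that its jaws open, lift it off the steel strip it is parked on, and bring it to the job card that stands upright in its wooden stand. Lower it over the middle of the card's top edge with the jaws held gaping wide, square to the card, one jaw on each side and reaching about 20 mm below the edge, and keep it clear of the card throughout. Finish while still holding the clip squeezed open there, so that I can slip a parts tally in beside the card before it bites; leave the small clip and the other things on the bench where they are.

Things in the scene. Friction and masses are not known exactly. Their poses are not given: they have to be found in the camera images.
- clip: the large steel spring clip, 99 mm tall, 24 mm wide, about 80 g, two mirrored halves on a pivot; parked upright, jaws down, handles up, biting the strip. This body is the half on its own -x side and turns with it. Parked: origin midway between the jaw tips (lower ends), z up, y along the pivot axis and the strip, x across the jaws. Pivot 50 mm, handle bars 95 mm above the origin
- clip_jaw (a joint): spread of the clip, rad (angle between its halves): 0 parked on the strip, -0.06 shut on nothing, stop at 0.75. Width over the handle bars 60 mm at 0, 41 at 0.4, 36 at 0.5, 31 at 0.6, 23 at 0.75; gap between jaw tips 4 mm at 0, 24 at 0.4, 33 at 0.6. A spring pulls it shut: a pinch of about 7 N starts to open it, about 12 N holds it wide
- clip_pivot (a point): the centre of the clip's pivot barrel (12 mm diameter, 28 mm long), which bounds the jaws' mouth from above; axes as clip
- clip_tip_a (a point): the inner lower edge of the jaw on the clip's -x side, middle of its width (the jaw is 4 mm thick there)
- clip_tip_b (a point): the inner lower edge of the jaw on the clip's +x side, middle of its width
- clip_handle_a (a point): the centre of the round bar (8 mm diameter, 24 mm long along y) ending the handle on the clip's -x side; parked, 26 mm from the clip's middle. Pinch both bars from above, fingers closing along the clip's x: they come together while the jaws spread. Below the bars the handles taper in to the pivot
- clip_handle_b (a point): the centre of the like bar ending the handle on the clip's +x side
- rail: the parking rail, fixed: dark wooden base 70 x 180 x 12 mm with an upright steel strip along its y axis, 4 mm thick, 170 mm long, its top edge 46 mm above the bench. Both clips sit astride the strip, one towards each end, either way round. Origin under the middle of the base
- card_stand: the job card and its stand, fixed: wooden block 70 x 150 x 30 mm (x, y, z) with a stiff brown card standing in it, 3 mm thick (x), 120 mm wide (y), its top edge 130 mm above the bench. Origin under the middle of the block
- card_edge (a point): the middle of the card's top edge; x across the card's thickness, y along the edge, z up
- small_clip: the small steel clip, 57 mm tall, 14 mm wide, 36 mm over its handles, astride the same strip; leave it. Origin between its lower ends, 26 mm above the bench
- brake_lever: aluminium brake lever, loose, 175 mm long along x, 17 mm high; leave it. Origin under its middle
- mirror: chrome mirror housing, loose, 100 mm across and 41 mm high, with a stem to +x; leave it. Origin under the middle of the housing
- mug: white mug with pencils, loose, 82 mm across, 95 mm high, pencils up to 145 mm high; leave it. Origin under its middle
- gauge: flat steel spark plug gauge, loose, disc 38 mm across and 4 mm thick with a tongue to +x; leave it. Origin under the disc's middle
Things that resemble listed ones, but are neither listed nor needed, are in the scene too. Leave any green or pink look-alike of the clip alone.

How it is judged (in metres and radians):
On the way:
1. the large clip, squeezed open, is held clear above the parking strip (value of joint clip_jaw above 0.2 rad and z of each of clip_tip_a, clip_tip_b in the frame of rail above 0.055 m and contact force between clip and rail below 0.1 N and contact force between clip and the fingers above 2 N), for 0.1 s.
At the end, for the whole second after the job is handed in: The fingers hold the clip spread (over 0.4 rad, over 4 N), still, astride the card: jaw tips on opposite sides, over 4 mm from its middle plane, 8 to 38 mm below its edge; pivot within 15 mm of the edge's middle, square within 0.2 rad; clip touching neither card, stand nor rail (under 0.2 N) (value of joint clip_jaw above 0.4 rad and ((x of clip_tip_a in the frame of card_edge above 0.004 m and x of clip_tip_b in the frame of card_edge below -0.004 m) or (x of clip_tip_b in the frame of card_edge above 0.004 m and x of clip_tip_a in the frame of card_edge below -0.004 m)) and z of clip_tip_a in the frame of card_edge between -0.038 and -0.008 m and z of clip_tip_b in the frame of card_edge between -0.038 and -0.008 m and y of clip_pivot in the frame of card_edge between -0.015 and 0.015 m and angle between the y axis of clip and the y axis of card_stand, either way round below 0.2 rad and contact force between clip and the fingers above 4 N and contact force between clip and card_stand below 0.2 N and contact force between clip and rail below 0.2 N and linear speed of clip below 0.02 m/s); the arm keeps its last pose, push and grip.
It fails at once if the card or its stand is pushed with more than 3 N, by the clip or the robot (contact force between anything else and card_stand above 3 N).
It fails at once if the small clip, brake lever, mirror, mug or gauge is moved more than 20 mm (distance of any of small_clip, brake_lever, mirror, mug, gauge from where it was at the start of the episode above 0.02 m).
It also fails if it takes over 35 s, if anything falls off the work surface, if the arm or the gripper's body presses on something with over 40 N, if the wrist force passes 120 N, or if a joint passes its speed limit or range.

## Working session

There is one attempt and no reset: what is moved stays moved. The work goes in short steps, Python scripts to look and compute and a shell command to move; the robot and the scene stay as the last step left them, time stands still between calls to the robot, and variables do not carry over. Pictures are saved under pics/ and viewed, and the job is handed in when it is done.

```bash
mkdir -p pics; ls; cat > h.py <<'E'
import numpy as np, cv2
from station import ctrl
def snap(n,f=None):
    s=ctrl.snapshot(n)
    if f: cv2.imwrite(f,s["color"][:,:,::-1])
    return s
def K(s): return np.array([[s["fx"],0,s["cx"]],[0,s["fy"],s["cy"]],[0,0,1.]])
def D(s): return np.array([s["k1"],0,0,0.])
def proj(s,X):
    X=np.atleast_2d(np.array(X,float)); R=np.array(s["R"]);t=np.array(s["t"],float)
    return cv2.projectPoints(X.reshape(-1,1,3),cv2.Rodrigues(R)[0],t,K(s),D(s))[0].reshape(-1,2)
def ray(s,uv):
    p=cv2.undistortPoints(np.array([[uv]],float),K(s),D(s)).ravel()
    R=np.array(s["R"]);t=np.array(s["t"],float)
    return -R.T@t, R.T@np.array([p[0],p[1],1.])
def atz(s,uv,z):
    c,d=ray(s,uv); return c+d*(z-c[2])/d[2]
def tri(s1,u1,s2,u2):
    c1,d1=ray(s1,u1);c2,d2=ray(s2,u2)
    k=np.linalg.lstsq(np.c_[d1,-d2],c2-c1,rcond=None)[0]
    a=c1+d1*k[0];b=c2+d2*k[1]
    return (a+b)/2,np.linalg.norm(a-b)
E
python3 - <<'E'
from h import *
import pickle
d={}
for n in("scene","top"):
    s=snap(n,f"pics/{n}0.png"); d[n]=s
    print(n,{k:np.round(np.array(v),3).tolist() for k,v in s.items() if k!="color"})
pickle.dump(d,open("s0.pkl","wb"))
s=ctrl.read_state(); print(s, ctrl.pinch_z)
E
```

```text
pics
scene {'fx': 494.756, 'fy': 494.756, 'cx': 320.864, 'cy': 240.681, 'k1': -0.082, 'R': [[-0.431, 0.902, -0.02], [0.656, 0.298, -0.693], [-0.62, -0.312, -0.72]], 't': [192.97, -285.075, 1450.145]}
top {'fx': 621.066, 'fy': 621.066, 'cx': 300.671, 'cy': 237.717, 'k1': -0.22, 'R': [[-0.023, -1.0, 0.01], [-0.99, 0.021, -0.14], [0.14, -0.013, -0.99]], 't': [50.454, 576.669, 1071.009]}
{'clock': 0.1, 'joints': array([-7.13672899e+01,  1.79865900e+01,  2.58050917e+00,  7.46929766e+01,
        2.49407352e-04,  8.20019729e+01]), 'joint_velocities': array([-0.03561824, -0.1122628 ,  0.24179126,  0.04649333, -0.03314667,
        0.01189932]), 'joint_efforts': array([ 1.82174281e-03, -4.81729174e+01,  2.99241990e+01,  1.28506799e-02,
       -1.58826138e-04, -1.47849136e-05]), 'position': array([ 257.57324108, -513.52538168,  230.47595672]), 'ee_rot': array([[ 8.93913970e-01,  4.48238232e-01, -5.48252055e-04],
       [ 4.48238501e-01, -8.93912500e-01,  1.63965098e-03],
       [ 2.44864893e-04, -1.71145460e-03, -9.99998505e-01]]), 'wrist_force': array([1.46023158, 1.13536828, 0.04388607]), 'moment': array([-0.07577742, -0.03028887, -0.02629954]), 'finger_gap': 85.6431022797001} 18.700000000000003
```

View pics/scene0.png

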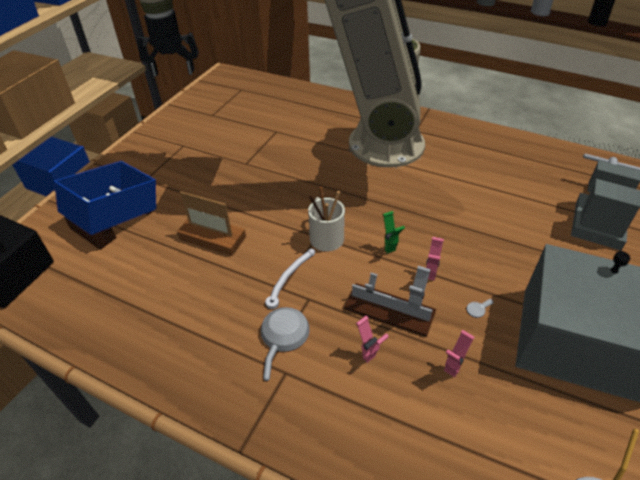

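View pics/top0.png

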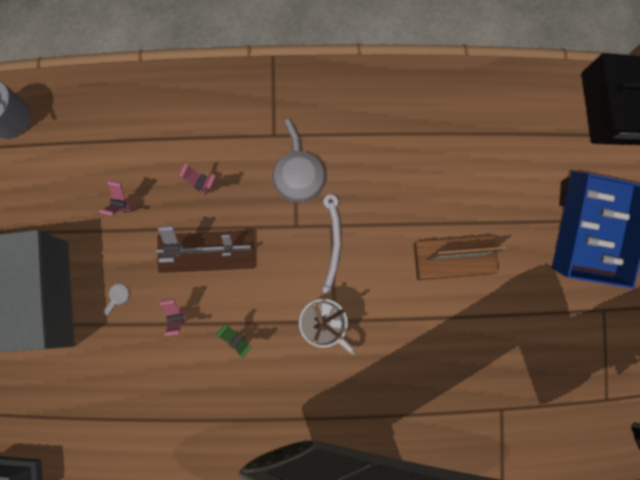

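The scene has these clip-like things, by top-view pixel:
- grey large clip on the strip (168,243)
- grey small clip on the strip (228,244)
- pink look-alikes (117,198), (198,180) and (173,318)
- green look-alike (235,340)

By the description I choose the grey one at (168,243), which is scene pixel (420,288). I'll check it in close crops.

```bash
python3 - <<'E'
import cv2,numpy as np
def crop(f,x,y,w,h,k):
    im=cv2.imread(f)[y:y+h,x:x+w]; return cv2.resize(im,None,fx=k,fy=k,interpolation=cv2.INTER_CUBIC)
cv2.imwrite("pics/c1.png",np.vstack([crop("pics/top0.png",145,215,125,62,6.0)]))
cv2.imwrite("pics/c2.png",crop("pics/scene0.png",340,255,110,85,7))
cv2.imwrite("pics/c3.png",np.vstack([crop("pics/top0.png",405,225,110,60,6),crop("pics/scene0.png",165,190,110,40,6)]))
E
```

```text
(no output)
```

View pics/c1.png

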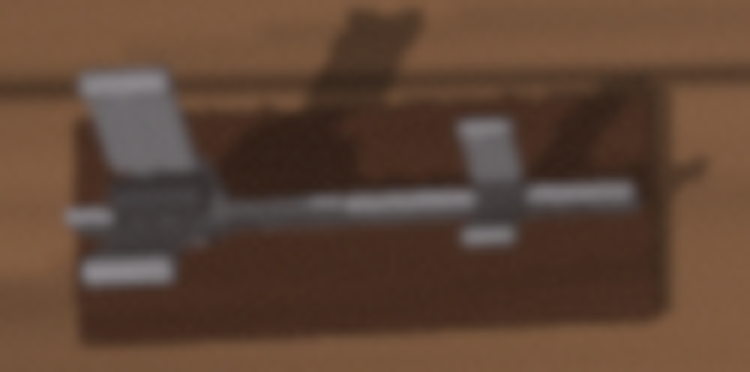

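View pics/c2.png

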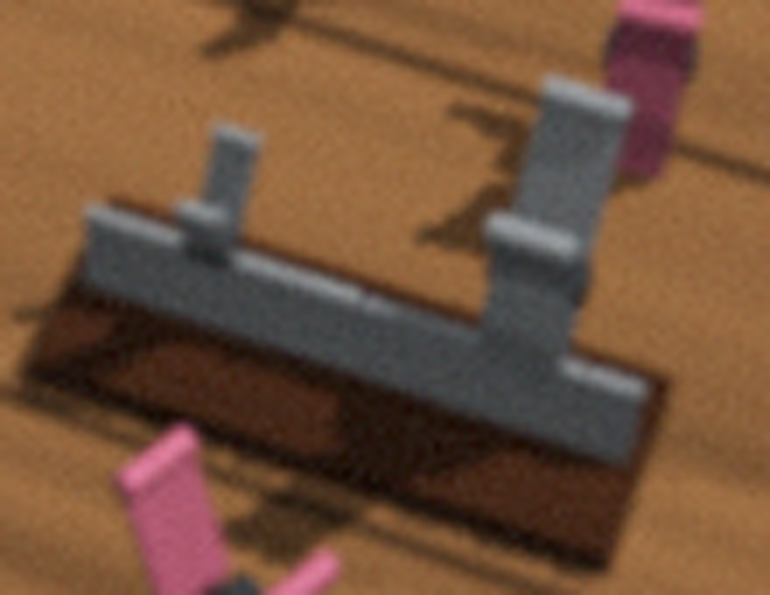

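View pics/c3.png

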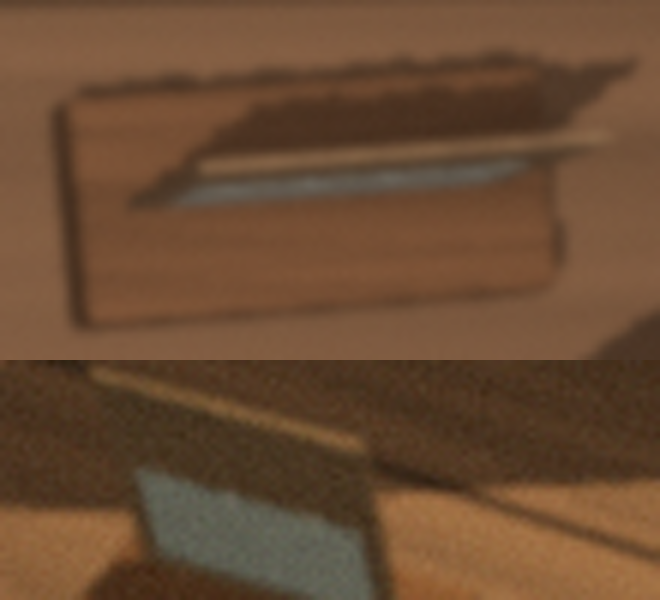

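```bash
python3 - <<'E'
from h import *
import pickle
d=pickle.load(open("s0.pkl","rb"));T,S=d["top"],d["scene"]
for n,a,b in[("barfar+x",(165.7,229),(416.1,288.6)),("bar-x",(166.2,260.2),(424.3,268.9)),("card1",(438.3,252.2),(225.8,203.8)),("card2",(506.3,248),(180.3,192.2)),
 ("strip L",(156,251.2),(432,310)),("strip R",(250.3,247),(353.5,285.5))]:
    p,e=tri(T,a,S,b); print(n,p.round(1),round(e,1))
A,B=atz(T,(438.3,252.2),130),atz(T,(506.3,248),130);print("card top z130",A,B,np.linalg.norm(A-B),np.degrees(np.arctan2(*(B-A)[:2])))
A,B=atz(S,(225.8,203.8),130),atz(S,(180.3,192.2),130);print("card scene z130",A,B,np.linalg.norm(A-B))
for s,u,v in((T,(156,251.2),(250.3,247)),(S,(432,310),(353.5,285.5))):
  A,B=atz(s,u,46),atz(s,v,46);print("strip",A,B,np.linalg.norm(A-B),np.degrees(np.arctan2(*(B-A)[:2])))
E
```

```text
barfar+x [584.8 263.4 127.3] 0.6
bar-x [532.4 262.5 127.4] 1.2
card1 [ 535.1 -187.9  131.7] 1.9
card2 [ 540.2 -308.8  127.2] 0.3
strip L [557.9 297.9  46. ] 0.8
strip R [562.2 129.2  41.6] 2.9
card top z130 [ 535.76619536 -189.17189721  130.        ] [ 539.95251296 -307.95802636  130.        ] 118.85987436015604 177.98159009062587
card scene z130 [ 533.4136964  -188.23715286  130.        ] [ 542.62296127 -305.99192204  130.        ] 118.11433538995422
strip [558.05514664 297.50997541  46.        ] [562.12697336 127.55445899  46.        ] 170.00428623355495 178.62755932335088
strip [557.74069949 298.27359216  46.        ] [564.91262708 131.76864278  46.        ] 166.6593373104983 177.53360283376097
```

The crops confirm it: large grey clip at top (166,245), wider and taller than the small one at (228,244). Bars triangulate to x 532/585, y 263, top z≈127, with spacing 52 mm as listed. The strip measures 170 mm at z 46. The card's top-edge middle is about (538,-248), yaw about 0.04 rad. First I move above the clip.

```bash
python3 -m creep '[{"hand":85,"dx":6,"dy":15,"dz":2,"twist":0.05},{"hand":85,"dx":19,"dy":50,"dz":5,"twist":0.14},{"hand":85,"dx":34,"dy":88,"dz":5,"twist":0.25},{"hand":85,"dx":49,"dy":127,"dz":5,"twist":0.36},{"hand":85,"dx":64,"dy":165,"dz":5,"twist":0.47},{"hand":85,"dx":79,"dy":203,"dz":5,"twist":0.58},{"hand":85,"dx":94,"dy":241,"dz":5,"twist":0.69},{"hand":85,"dx":109,"dy":280,"dz":5,"twist":0.80},{"hand":85,"dx":124,"dy":318,"dz":5,"twist":0.91},{"hand":85,"dx":139,"dy":356,"dz":5,"twist":1.02},{"hand":85,"dx":154,"dy":395,"dz":5,"twist":1.1},{"hand":85,"dx":168,"dy":433,"dz":5,"twist":1.131},{"hand":85,"dx":183,"dy":471,"dz":5,"twist":1.131},{"hand":85,"dx":198,"dy":510,"dz":5,"twist":1.131},{"hand":85,"dx":213,"dy":548,"dz":5,"twist":1.131},{"hand":85,"dx":228,"dy":586,"dz":5,"twist":1.131},{"hand":85,"dx":243,"dy":624,"dz":5,"twist":1.131},{"hand":85,"dx":258,"dy":662,"dz":5,"twist":1.131},{"hand":85,"dx":271,"dy":698,"dz":5,"twist":1.131},{"hand":85,"dx":282,"dy":727,"dz":5,"twist":1.131}]'
```

```text
clock: 1.77
position: [539.7, 216.3, 234.8]
ee_rot: [[-0.027, 1.0, -0.002], [1.0, 0.027, 0.0], [0.0, -0.002, -1.0]]
wrist_force: [0.1, -0.9, 0.4]
finger_gap: 84.7
```

```bash
python3 -m creep '[{"hand":85,"dx":9,"dy":22,"dz":0,"twist":0},{"hand":85,"dx":16,"dy":40,"dz":-12,"twist":0},{"hand":85,"dx":19,"dy":46.7,"dz":-35,"twist":0},{"hand":85,"dx":19,"dy":46.7,"dz":-58,"twist":0},{"hand":85,"dx":19,"dy":46.7,"dz":-75,"twist":0},{"hand":85,"dx":19,"dy":46.7,"dz":-85,"twist":0},{"hand":85,"dx":19,"dy":46.7,"dz":-85,"twist":0}]'
python3 - <<'E'
from h import *
a=snap("top")["color"][170:290,100:240,::-1];b=snap("scene")["color"][200:330,350:500,::-1]
cv2.imwrite("pics/a1.png",np.hstack([cv2.resize(a,(420,360),interpolation=3),cv2.resize(b,(375,360),interpolation=3)]))
E
```

```text
clock: 2.35
position: [556.8, 262.5, 146.7]
ee_rot: [[-0.027, 1.0, -0.008], [1.0, 0.027, -0.001], [-0.001, -0.008, -1.0]]
wrist_force: [0.2, -0.3, 0.2]
finger_gap: 84.8
```

View pics/a1.png

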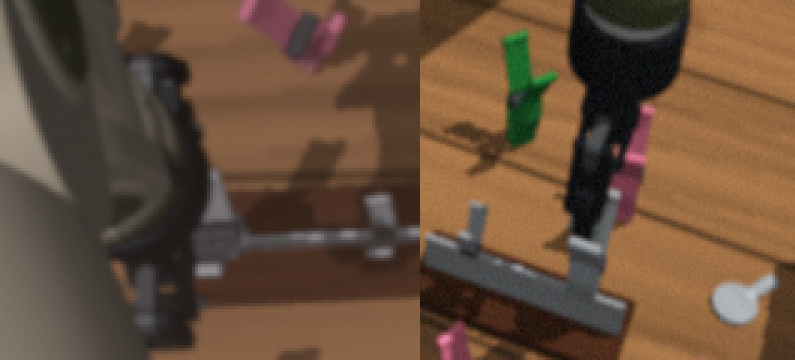

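The fingers straddle the clip: +x finger at crop (165,70), -x finger at (160,310), in line with the bars at (210,180) and (210,268). Descending with a check.

```bash
python3 -m creep '[{"hand":85,"dx":1,"dy":0.5,"dz":-8,"twist":0},{"hand":85,"dx":1.7,"dy":0.5,"dz":-18,"twist":0},{"hand":85,"dx":1.7,"dy":0.5,"dz":-28,"twist":0},{"hand":85,"dx":1.7,"dy":0.5,"dz":-36,"twist":0},{"hand":85,"dx":1.7,"dy":0.5,"dz":-38,"twist":0},{"hand":85,"dx":1.7,"dy":0.5,"dz":-38,"twist":0}]'
python3 - <<'E'
from h import *
s=snap("scene");b=s["color"][220:320,370:480,::-1]
cv2.imwrite("pics/a2.png",cv2.resize(b,(660,600),interpolation=3)); st=ctrl.read_state();print(st["position"],st["joints"])
E
```

```text
clock: 2.95
position: [559.5, 263.0, 110.7]
ee_rot: [[-0.026, 1.0, -0.005], [1.0, 0.026, -0.0], [-0.0, -0.005, -1.0]]
wrist_force: [0.1, -0.1, 0.6]
finger_gap: 85.2
[560.00882892 263.18532458 111.42176347] [ 1.77141776e+01  2.61735563e+01 -2.30882467e+00  6.17284083e+01
  5.98357958e-02  1.06203185e+02]
```

View pics/a2.png

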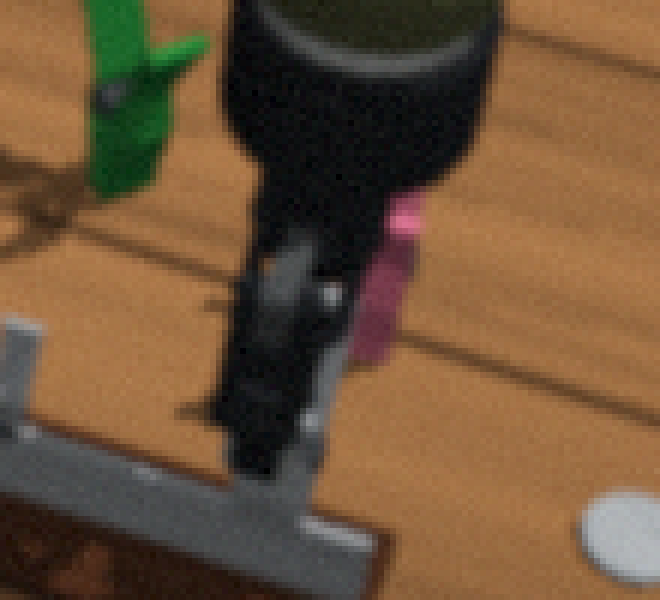

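The scene view shows the +x finger at crop (258,400), squarely in front of the bar (277,412), with its tip about 15 mm below the bar's centre. The force is nil. Squeezing, with a small rise to match the pads' swing.

```bash
python3 -m creep '[{"hand":62,"dx":-0.5,"dy":0,"dz":0,"twist":0},{"hand":60,"dx":-0.5,"dy":0,"dz":0,"twist":0},{"hand":56,"dx":-0.5,"dy":0,"dz":0,"twist":0},{"hand":50,"dx":-0.5,"dy":0,"dz":1,"twist":0},{"hand":46,"dx":-0.5,"dy":0,"dz":2,"twist":0},{"hand":42,"dx":-0.5,"dy":0,"dz":3,"twist":0},{"hand":38,"dx":-0.5,"dy":0,"dz":4,"twist":0},{"hand":34,"dx":-0.5,"dy":0,"dz":5,"twist":0},{"hand":32,"dx":-0.5,"dy":0,"dz":5,"twist":0},{"hand":32,"dx":-0.5,"dy":0,"dz":5,"twist":0},{"hand":32,"dx":-0.5,"dy":0,"dz":5,"twist":0}]'
python3 - <<'E'
from h import *
s=snap("scene");b=s["color"][220:320,370:480,::-1]
cv2.imwrite("pics/a3.png",cv2.resize(b,(660,600),interpolation=3)); st=ctrl.read_state();print(st["position"],st["wrist_force"],st["finger_gap"])
E
```

```text
clock: 3.92
position: [559.5, 263.2, 116.4]
ee_rot: [[-0.026, 1.0, -0.004], [1.0, 0.026, -0.0], [0.0, -0.004, -1.0]]
wrist_force: [-0.3, 0.6, -0.2]
finger_gap: 31.9
[559.46770799 263.1918614  116.38255514] [-0.70603466 -0.85890623 -0.5046913 ] 32.40971065007797
```

View pics/a3.png

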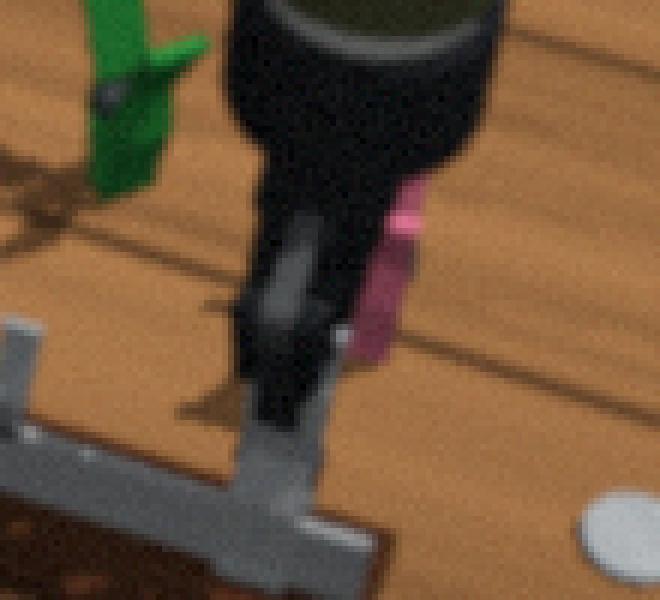

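The jaw has spread: its foot shows out at crop (258,575), and the gap of 32 mm is about 0.58 rad. Lifting straight up and looking.

```bash
python3 -m creep '[{"hand":32,"dx":0,"dy":0,"dz":4,"twist":0},{"hand":32,"dx":0,"dy":0,"dz":12,"twist":0},{"hand":32,"dx":0,"dy":0,"dz":24,"twist":0},{"hand":32,"dx":0,"dy":0,"dz":38,"twist":0},{"hand":32,"dx":0,"dy":0,"dz":54,"twist":0},{"hand":32,"dx":0,"dy":0,"dz":70,"twist":0},{"hand":32,"dx":0,"dy":0,"dz":86,"twist":0},{"hand":32,"dx":0,"dy":0,"dz":102,"twist":0},{"hand":32,"dx":0,"dy":0,"dz":118,"twist":0},{"hand":32,"dx":0,"dy":0,"dz":130,"twist":0},{"hand":32,"dx":0,"dy":0,"dz":138,"twist":0},{"hand":32,"dx":0,"dy":0,"dz":140,"twist":0},{"hand":32,"dx":0,"dy":0,"dz":140,"twist":0}]'
python3 - <<'E'
from h import *
import pickle
s=snap("scene");t=snap("top");pickle.dump({"scene":s,"top":t},open("s1.pkl","wb"))
b=s["color"][180:310,360:490,::-1];a=t["color"][150:280,80:210,::-1]
cv2.imwrite("pics/a4.png",np.hstack([cv2.resize(x,(400,400),interpolation=3) for x in(b,a)])); st=ctrl.read_state();print(st["position"],st["wrist_force"],st["finger_gap"])
E
```

```text
clock: 5.05
position: [559.8, 263.3, 257.2]
ee_rot: [[-0.026, 1.0, -0.003], [1.0, 0.026, 0.0], [0.0, -0.003, -1.0]]
wrist_force: [-0.6, 0.4, -0.4]
finger_gap: 32.4
[559.13870084 263.07285753 255.66128115] [ 0.0470844  -0.27751866 -0.74673391] 32.15434689141229
```

View pics/a4.png

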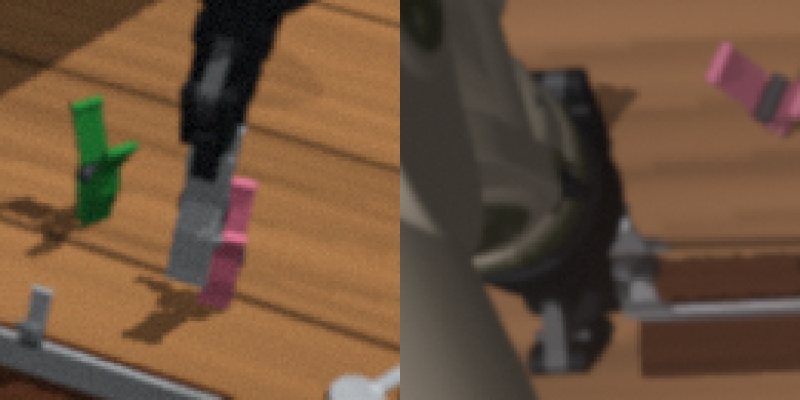

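The clip is held, jaws spread, clear of the strip: front jaw's lower edge at about crop (185,281), which is scene (420,271). Working out tip height and grasp offset.

```bash
python3 - <<'E'
from h import *
import pickle
d=pickle.load(open("s1.pkl","rb"));S=d["scene"]
for u in((413.7,269),(420,271),(426.6,272.6)):
  c,r=ray(S,u); p=c+r*(577-c[0])/r[0]; print(p.round(1))
# predicted lower edge of +x jaw for tip heights
for z in(160,165,170,175): print(z,proj(S,[[577,251,z],[577,275,z]]).round(1).tolist())
E
```

```text
[577.  251.4 169.1]
[577.  263.3 169.3]
[577.  275.4 170.7]
160 [[412.9, 272.2], [425.6, 276.4]]
165 [[413.2, 270.4], [425.9, 274.6]]
170 [[413.6, 268.6], [426.3, 272.8]]
175 [[413.9, 266.8], [426.7, 271.0]]
```

Tips are at z≈169, which is TCP minus 87, with y centred at 263. The clip is square. Carrying it to above the card at this height (tips 169, above the pencils at 145).

```bash
python3 -m creep '[{"hand":32,"dx":0,"dy":-6,"dz":1,"twist":0},{"hand":32,"dx":-1,"dy":-20,"dz":1,"twist":0},{"hand":32,"dx":-2,"dy":-42,"dz":1,"twist":0},{"hand":32,"dx":-3,"dy":-72,"dz":1,"twist":0},{"hand":32,"dx":-4,"dy":-106,"dz":1,"twist":0},{"hand":32,"dx":-6,"dy":-142,"dz":1,"twist":0},{"hand":32,"dx":-7,"dy":-178,"dz":1,"twist":0},{"hand":32,"dx":-9,"dy":-214,"dz":1,"twist":0},{"hand":32,"dx":-10,"dy":-250,"dz":1,"twist":0.005},{"hand":32,"dx":-12,"dy":-286,"dz":1,"twist":0.01},{"hand":32,"dx":-13,"dy":-322,"dz":1,"twist":0.015},{"hand":32,"dx":-15,"dy":-358,"dz":1,"twist":0.015},{"hand":32,"dx":-17,"dy":-394,"dz":1,"twist":0.015},{"hand":32,"dx":-18,"dy":-428,"dz":1,"twist":0.015},{"hand":32,"dx":-19,"dy":-458,"dz":1,"twist":0.015},{"hand":32,"dx":-20,"dy":-482,"dz":1,"twist":0.015},{"hand":32,"dx":-21,"dy":-499,"dz":1,"twist":0.015},{"hand":32,"dx":-21.5,"dy":-508,"dz":1,"twist":0.015},{"hand":32,"dx":-21.5,"dy":-511,"dz":1,"twist":0.015},{"hand":32,"dx":-21.5,"dy":-511,"dz":1,"twist":0.015}]'
python3 - <<'E'
from h import *
import pickle
s=snap("scene");t=snap("top");pickle.dump({"scene":s,"top":t},open("s2.pkl","wb"))
b=s["color"][130:260,140:270,::-1];a=t["color"][190:320,400:530,::-1]
cv2.imwrite("pics/a5.png",np.hstack([cv2.resize(x,(400,400),interpolation=3) for x in(b,a)])); st=ctrl.read_state();print(st["position"],st["wrist_force"],st["finger_gap"])
print(proj(s,[[538,-248,130]]),proj(t,[[538,-248,130]]))
E
```

```text
clock: 6.82
position: [537.0, -248.5, 256.3]
ee_rot: [[-0.04, 0.999, -0.006], [0.999, 0.04, 0.0], [0.0, -0.006, -1.0]]
wrist_force: [0.1, 0.2, -1.2]
finger_gap: 32.0
[ 537.39349908 -247.09245192  256.60577667] [ 0.76441301  0.24608582 -0.3941685 ] 32.243012762787174
[[202.34115313 197.78741717]] [[472.39293378 250.01720792]]
```

View pics/a5.png

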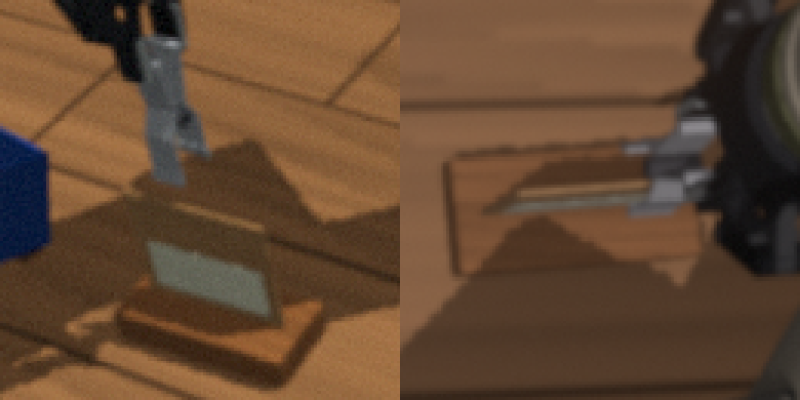

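```bash
python3 - <<'E'
from h import *
import pickle
d=pickle.load(open("s2.pkl","rb"));S,T=d["scene"],d["top"]
cx,cy,z=537.2,-247.8,169.5; c,s=np.cos(.04),np.sin(.04)
def P(x,y,z):return [cx+c*x-s*y,cy+s*x+c*y,z]
L=[P(x,y,z) for x in(-20,-16,16,20) for y in(-12,12)]
E=[[538+s*60,-248-60*c,130],[538-s*60,-248+60*c,130]]
out=[]
for im,x0,y0 in((S,140,130),(T,400,190)):
    k=5; b=np.ascontiguousarray(cv2.resize(im["color"][y0+20:y0+80,x0+20:x0+120,::-1],None,fx=4,fy=4*1.,interpolation=3))
    for a,col in((L,(0,0,255)),(E,(0,255,0))):
        for q in proj(im,a): cv2.circle(b,tuple(int(v) for v in (q-[x0+20,y0+20]+.5)*4),2,col,-1)
    out.append(b)
cv2.imwrite("pics/a6.png",np.hstack(out))
E
```

```text
(no output)
```

View pics/a6.png

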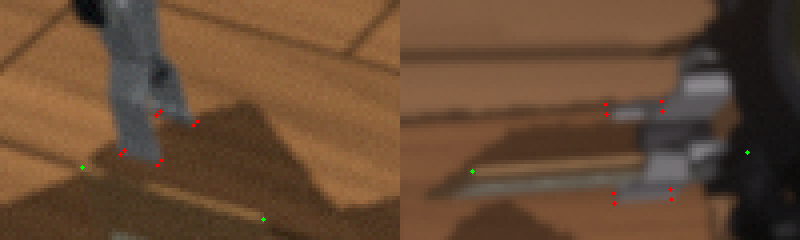

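The overlay matches the jaw-tip corners in both views within about 2 mm, and the card ends too (scene crop (82,167) and (263,219)). The card lies midway between the jaws. Lowering.

```bash
python3 -m creep '[{"hand":32,"dx":0.6,"dy":-0.5,"dz":-4,"twist":0},{"hand":32,"dx":0.6,"dy":-0.5,"dz":-11,"twist":0},{"hand":32,"dx":0.6,"dy":-0.5,"dz":-19,"twist":0},{"hand":32,"dx":0.6,"dy":-0.5,"dz":-27,"twist":0},{"hand":32,"dx":0.6,"dy":-0.5,"dz":-35,"twist":0},{"hand":32,"dx":0.6,"dy":-0.5,"dz":-43,"twist":0},{"hand":32,"dx":0.6,"dy":-0.5,"dz":-50,"twist":0},{"hand":32,"dx":0.6,"dy":-0.5,"dz":-56,"twist":0},{"hand":32,"dx":0.6,"dy":-0.5,"dz":-59,"twist":0},{"hand":32,"dx":0.6,"dy":-0.5,"dz":-59,"twist":0},{"hand":32,"dx":0.6,"dy":-0.5,"dz":-59,"twist":0},{"hand":32,"dx":0.6,"dy":-0.5,"dz":-59,"twist":0}]'
python3 - <<'E'
from h import *
import pickle
S=snap("scene");T=snap("top");st=ctrl.read_state();print(st["position"],st["wrist_force"],st["finger_gap"],st["joint_velocities"].round(2))
cx,cy,z=st["position"]; z-=87; c,s=np.cos(.04),np.sin(.04)
def P(x,y,z):return [cx+c*x-s*y,cy+s*x+c*y,z]
L=[P(x,y,z) for x in(-20,-16,16,20) for y in(-12,12)]
E=[[538+s*60,-248-60*c,130],[538-s*60,-248+60*c,130]]
out=[]
for im,x0,y0 in((S,160,150),(T,430,210)):
    b0=cv2.resize(im["color"][y0:y0+70,x0:x0+90,::-1],None,fx=4.4,fy=4.4,interpolation=3); b=b0.copy()
    for a,col in((L,(0,0,255)),(E,(0,255,0))):
        for q in proj(im,a): cv2.circle(b,tuple(int(v) for v in (q-[x0,y0]+.5)*4.4),2,col,-1)
    out.append(np.vstack([b0,b][::1])[:600])
cv2.imwrite("pics/a7.png",cv2.resize(np.hstack(out),(790,599)))
E
```

```text
clock: 7.92
position: [538.3, -247.8, 198.1]
ee_rot: [[-0.042, 0.999, -0.005], [0.999, 0.042, -0.0], [-0.0, -0.005, -1.0]]
wrist_force: [-0.5, -0.3, -1.0]
finger_gap: 32.2
[ 538.30706755 -247.82812341  198.17031199] [ 0.30099868  0.52764112 -0.56844213] 32.230303997933866 [ 0.02 -0.03 -0.05 -0.05  0.09 -0.03]
```

View pics/a7.png

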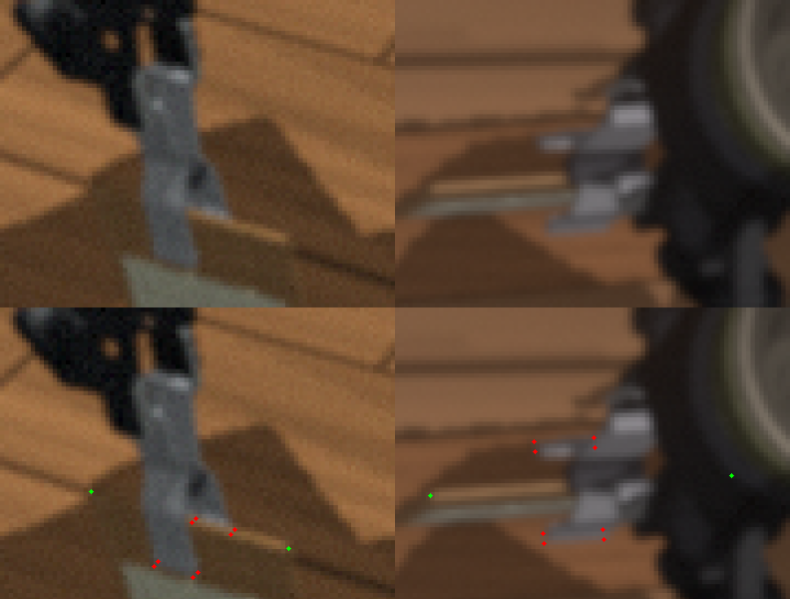

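The clip straddles the card edge: front jaw's lower edge at crop (175,262), well below the card top line (190–288, 212–238). In the top view the jaws are at rows 141 and 226, with the card at 185, so it is centred. The force is nil and the arm is still. Handing in.

```bash
python3 -c "
from station import ctrl
print(ctrl.job_done()); s=ctrl.read_state(); print(s['clock'],s['position'],s['finger_gap'])"
```

```text
the job is handed in; nothing more can be done
None
the job is handed in; nothing more can be done
```

I squeezed the large clip open, lifted it straight off the strip and brought it over the card. I lowered it astride the middle of the top edge and handed the job in at about 8 s, still holding it open. The hand-in reports no verdict.

**Last checks:**
- **Spread:** the fingers were 32.2 mm apart, which is about 0.58 rad by the figures given.
- **Position:** the tool was at (538.3, -247.8) mm against the card's edge middle measured at about (538, -248). It was square within about 0.01–0.04 rad, because the two cameras differed on the card's turn (0.035 from the top view, 0.078 from the scene view).
- **Depth:** the jaw tips were at about z 111 mm, roughly 19 mm below the edge. The far jaw's tip was hidden behind the card in the scene view, so I judged it from the top view.
- **Clearance:** the card showed midway between the jaws in the top view, and the wrist force was about 1 N, which is noise level. The jaw tips showed up to about 2 mm off the positions I predicted, with the gap slightly narrower.
- **Other things:** I never came near the small clip or the loose items and saw no sign of them moving, but I did not measure their positions again at the end.

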